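# Put the setting masters back on their own stands

## Robot

A 6-joint arm with a two-finger parallel gripper is mounted at the origin on the work surface. World frame = base frame: x ahead of the robot, y to its left, z up, the work surface at z = 0. Lengths are in m, angles in rad, forces in N, time in s.
With the tool pointing down it reaches from about 0.35 to 0.775 m from the base axis. Payload 7.3 kg.
Tool frame: the origin (TCP) lies on the centre line of the jaws, within the pads' length; the fingertips stand 11 mm ahead of it and the grasp point (between the pads) lies 8 mm behind it; y points along the fingers, z is the direction in which the jaws open and shut, and the axes are right-handed (so a half turn about y gives the same grasp; the last joint's range is limited). The gripper opens to 92 mm and grips with 3 to 60 N. Pads are 19 mm wide; open, the fingers measure 130 mm over their backs; the gripper's body (75 mm by 190 mm) begins 47 mm behind the grasp point.
Start: joints at [1.003, 0.342, 1.524, -0, 1.275, -0.146], TCP at [0.215, 0.479, 0.238] pointing down, gripper open.
Joint ranges: [-2.53, 2.53], [-0.77, 2.02], [0.04, 2.7], [-1, 4.14], [0.28, 2.66], [-3.11, 3.11]. Speed limits (rad/s): [2.57, 2.57, 3.14, 3.14, 3.14, 3.14].

## Interface

Orientations are given as [roll, pitch, yaw] about the fixed x, y, z axes, in that order (R = Rz(yaw) Ry(pitch) Rx(roll)).
In Python, from cell import robot, cams gives the robot as it stands.
- The arm moves only by the tool apply_moves, never from a script. Its argument "plan" is a list of rows, each a list of 7 numbers: the shift along the tool's x, y, z in m, then the turn, a rotation vector about the tool's x, y, z in degrees, then the gripper command: -1 is fully open, 1 is shut, values between are in proportion. A call has exactly 5 rows; each row is the pose to reach, as a shift and turn from the pose commanded when the call began, along the tool's axes at that moment; what a row does not reach only later rows make up. A row lasts 1/8 s, in which the tool goes at most 62.5 mm and 10.7 degrees, less where a joint would pass 70% of its speed; a pose out of reach is approached as far as the arm can. A call with a gripper value outside its range is refused whole. The fingers move at their own pace and stop on an object; "squeeze" is the grip in N (left out, the last holds). Time passes only in rows, so rows that repeat a pose let the fingers close, or fill a call up. It gives the time, the measured TCP pose, the force and the opening at its end, in the units of the state.
- robot.observe(): the state, without advancing time (a new reading comes with each control period).
- cams.read_camera(name): name is "scene" or "top"; returns the picture (480x640x3 uint8, blue, green, red); there is no depth.
- cams.calibration(name): a dict with "fx", "fy", "cx", "cy" (pixels), "dist" ([k1, k2, p1, p2, k3] as OpenCV has them; the pictures are not rectified), "extrinsics" (4x4, takes a point from world to camera coordinates). Camera axes: x right, y up, looking along -z (the intrinsics and any distortion apply to the point x, -y, -z); pixel columns grow to the right and rows downward; lengths in m; the calibration is good to about 2 mm. A picture is of the moment at which its call begins. calibration takes no time and is no camera call.
- robot.hand_in(): hands the job in, once; it reports no verdict.
The state is a dict: "time": time; "qpos": joint angles; "qvel": joint speeds; "joint_efforts": joint torques, N m; "tool_pos": TCP position; "tool_rot": TCP orientation; "contact_force": force on the tool from outside, world axes, zero at the start; "torque": the same for the moment, N m; "opening": finger opening in m.
Only numpy, scipy, OpenCV 4.12 (cv2) and the standard library are available. Lean on these libraries where they do the work, as an engineer would, in place of code of your own. Each camera call takes 0.05 s, during which the arm holds its last target. There are 200 camera calls.

## Task

The three brass setting masters have been left on one another's stands. Move each one to the middle of the stand whose outline matches its own foot (round on round, square on square, triangle on triangle), parking one on the empty rubber mat while you swap them. Keep the masters upright, set them down without dropping them, and leave the other loose things on the bench where they are.

Things in the scene. Friction and masses are not known exactly. Their poses are not given: they have to be found in the camera images.
- master_round: brass setting master with a ROUND foot: foot 48 mm across and 14 mm high, on it an upright round column 30 mm across up to 62 mm, then a 20 mm wide step up to the top at 72 mm. About 0.3 kg, loose, upright. Origin: centre of its underside, z up along the column. Best gripped by the 30 mm column.
- master_square: brass setting master with a SQUARE foot: foot 44 x 44 mm and 14 mm high, on it an upright square column 26 x 26 mm (faces parallel to those of the foot, square to the body's x and y axes) up to the top at 80 mm. About 0.3 kg, loose, upright. Origin: centre of its underside, z up. Best gripped across two faces of the column.
- master_triangle: brass setting master with a three-cornered foot: an equilateral TRIANGLE with blunted corners, 14 mm high, its sides 18 mm and its corners 31 mm from the centre (one corner on the +x axis); on it an upright round column 24 mm across up to the top at 52 mm. About 0.25 kg, loose, upright. Origin: centre of its underside, z up. Best gripped by the column.
- stand_round: ROUND aluminium stand, a flat plate 96 mm across and 12 mm thick, fixed to the bench. Origin: centre of its underside, z up (its top is 12 mm above the origin).
- stand_square: SQUARE aluminium stand, a flat plate 88 x 88 mm and 12 mm thick, sides along its x and y axes, fixed to the bench. Origin: centre of its underside, z up (top 12 mm above).
- stand_triangle: three-cornered aluminium stand, a flat equilateral TRIANGLE with blunted corners, 12 mm thick, its sides 38 mm and its corners 66 mm from the centre (one corner on the +x axis), fixed to the bench. Origin: centre of its underside, z up (top 12 mm above).
- park_mat: oblong black rubber parking mat with a thin white border, 110 (x) x 76 (y) mm and 4 mm thick, fixed to the bench, empty at the start. Origin: centre of its underside, z up (top 4 mm above).
- yoke: bystander: a dark steel cross-shaped joint piece, 52 x 52 mm, 22 mm high, lying loose on the bench. Origin: centre of its underside. To be left alone. (A fixed clamp foot, 50 x 40 mm and 38 mm high, and taller equipment by the side and far edges of the bench are not listed; all of it stands clear of the stands.)
- vblock: bystander: a small dark steel block with a slot along its top, 44 x 34 mm, 30 mm high, loose on the bench. Origin: centre of its underside. To be left alone.
- jar: bystander: a small clear or pale jar with a black cap, 40 mm across, 50 mm high, loose on the bench. Origin: centre of its underside. To be left alone.
There are look-alikes about, which are no part of the job. What is shaped like the master_round but red is not meant.

How it is judged:
On the way:
1. one master stands released on the parking mat (((horizontal distance between master_round and park_mat below 0.035 m and z of master_round in the frame of park_mat between 0.001 and 0.008 m and angle between master_round's own z axis and vertical below 0.1 rad and linear speed of master_round below 0.02 m/s and contact force between master_round and the fingers below 0.1 N) or (horizontal distance between master_square and park_mat below 0.035 m and z of master_square in the frame of park_mat between 0.001 and 0.008 m and angle between master_square's own z axis and vertical below 0.1 rad and linear speed of master_square below 0.02 m/s and contact force between master_square and the fingers below 0.1 N) or (horizontal distance between master_triangle and park_mat below 0.035 m and z of master_triangle in the frame of park_mat between 0.001 and 0.008 m and angle between master_triangle's own z axis and vertical below 0.1 rad and linear speed of master_triangle below 0.02 m/s and contact force between master_triangle and the fingers below 0.1 N))), for 0.2 s.
At the end, for the whole second after the job is handed in: Each master stands upright (within 0.1 rad), at rest and released on the top of the stand of its own shape, its centre within 13 mm of the stand's centre; its yaw is free. On the way one master stood, released, on the parking mat, its centre within 35 mm of the mat's centre (horizontal distance between master_round and stand_round below 0.013 m and z of master_round in the frame of stand_round between 0.009 and 0.016 m and angle between each of master_round, master_square, master_triangle's own z axis and vertical below 0.1 rad and linear speed of each of master_round, master_square, master_triangle below 0.02 m/s and contact force between each of master_round, master_square, master_triangle and the fingers below 0.1 N and angular speed of each of master_round, master_square, master_triangle below 0.2 rad/s and horizontal distance between master_square and stand_square below 0.013 m and z of master_square in the frame of stand_square between 0.009 and 0.016 m and horizontal distance between master_triangle and stand_triangle below 0.013 m and z of master_triangle in the frame of stand_triangle between 0.009 and 0.016 m); the robot touches nothing.
It fails at once if a master tipped over (leaning more than 0.6 rad) (angle between any of master_round, master_square, master_triangle's own z axis and vertical above 0.6 rad).
It fails at once if a master was dropped (falling free faster than 0.6 m/s) ((linear speed of master_round above 0.6 m/s and contact force between master_round and anything else below 0.05 N) or (linear speed of master_square above 0.6 m/s and contact force between master_square and anything else below 0.05 N) or (linear speed of master_triangle above 0.6 m/s and contact force between master_triangle and anything else below 0.05 N)).
It fails at once if the yoke, the slotted block (vblock) or the jar was moved more than 25 mm (distance of any of yoke, vblock, jar from where it was at the start of the episode above 0.025 m).
It also fails if it takes over 106 s, if anything falls off the work surface, if the arm or the gripper's body presses on something with over 40 N, if the wrist force passes 120 N, or if a joint passes its speed limit or range.

## Working session

There is one attempt and no reset: what is moved stays moved. The work goes in short steps, Python scripts to look and compute and a tool call to move; the robot and the scene stay as the last step left them, time stands still between calls to the robot, and variables do not carry over. Pictures are saved under pics/ and viewed, about 12 in all and at most 16, crops included, and the job is handed in when it is done.

Besides the shell and the picture viewer there is one more tool, called after "Call:" as a command line: name --pt "numbers of a row" for each row, then --argument value for the rest. apply_moves: Moves the arm, as the interface text tells. Its arguments: {"type":"object","properties":{"plan":{"type":"array","items":{"type":"array","items":{"type":"number"}}},"squeeze":{"type":"number"}},"required":["plan"]}

```bash
ls; mkdir -p pics
cat > h.py <<'E'
import numpy as np, cv2
from cell import robot, cams
def shot(n,f):
    im=cams.read_camera(n); cv2.imwrite('pics/'+f,im); return im
def proj(n,P):
    c=cams.calibration(n);E=np.array(c['extrinsics']);P=np.atleast_2d(P).astype(float)
    q=P@E[:3,:3].T+E[:3,3]; q=q*[1,-1,-1]
    K=np.array([[c['fx'],0,c['cx']],[0,c['fy'],c['cy']],[0,0,1.]])
    return cv2.projectPoints(q,np.zeros(3),np.zeros(3),K,np.array(c['dist'],float))[0][:,0]
def back(n,uv,z):
    c=cams.calibration(n);E=np.array(c['extrinsics'])
    K=np.array([[c['fx'],0,c['cx']],[0,c['fy'],c['cy']],[0,0,1.]])
    p=cv2.undistortPoints(np.array(uv,float).reshape(-1,1,2),K,np.array(c['dist'],float))[:,0]
    d=np.c_[p[:,0],-p[:,1],-np.ones(len(p))]@E[:3,:3]; o=-E[:3,:3].T@E[:3,3]
    return o+d*((z-o[2])/d[:,2])[:,None]
E
python3 - <<'E'
from h import *
shot('top','top0.png');shot('scene','scene0.png')
for n in('top','scene'):
    E=np.array(cams.calibration(n)['extrinsics']);print(n,-E[:3,:3].T@E[:3,3])
print(robot.observe())
E
```

```text
pics
top [0.39643043 0.02284467 0.96439563]
scene [ 1.01320992 -0.24517063  0.9021438 ]
{'time': 0.1, 'qpos': array([ 1.00299110e+00,  3.42638525e-01,  1.52487841e+00, -2.46971405e-05,
        1.27541083e+00, -1.46009720e-01]), 'qvel': array([-0.00208998, -0.00133197, -0.00188957,  0.0017052 , -0.00056648,
        0.00052258]), 'joint_efforts': array([ 1.37498180e-03, -4.32005167e+01, -2.44695067e+01,  7.17864675e-02,
        5.25536493e-02, -7.09362280e-05]), 'tool_pos': array([0.21474451, 0.47870659, 0.23713703]), 'tool_rot': array([-1.57212067e+00,  1.70880588e-04, -4.21788417e-01]), 'contact_force': array([-0.39742576,  0.16792235,  0.53950076]), 'torque': array([ 0.0002211 ,  0.04497695, -0.04137399]), 'opening': 0.091723951931537}
```

View pics/top0.png

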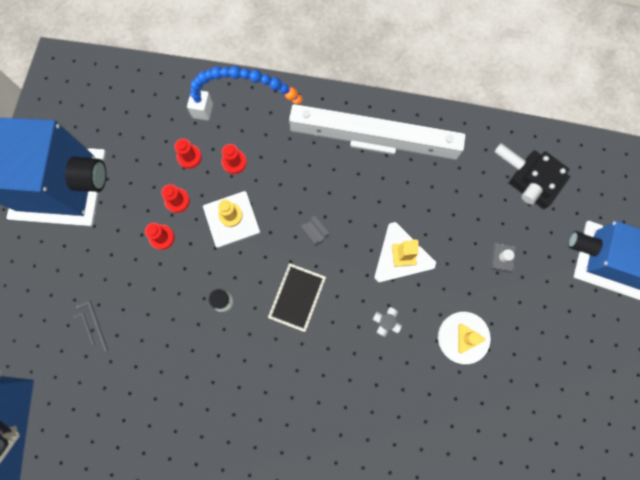

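View pics/scene0.png

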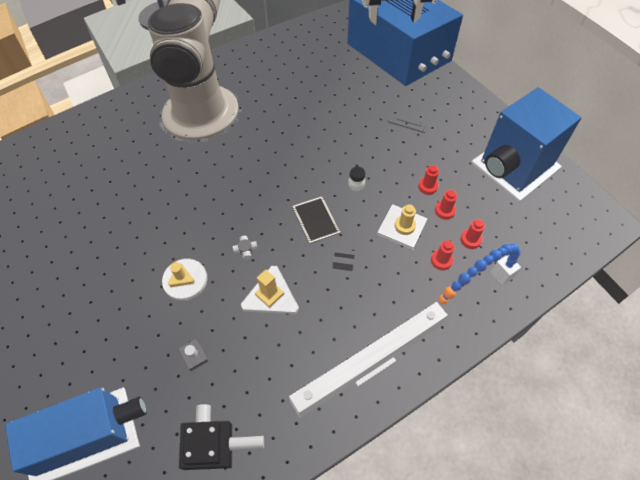

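The top view shows the brass round master at about (229,212) on the square stand, the square one at (405,252) on the triangular stand, and the triangular one at (471,339) on the round stand. The mat is at (297,297). The four red round look-alikes at (187,153), (233,158), (175,198) and (159,236) are not meant, since the masters are brass. I'll enlarge to confirm.

Run:
```python
from h import *
im=cv2.imread('pics/top0.png')
def crop(u,v,s=35,o=400): return cv2.resize(im[v-s:v+s,u-s:u+s],(o,o),interpolation=cv2.INTER_CUBIC)
M=np.hstack([crop(231,218),crop(405,254)]);M2=np.hstack([crop(465,338),crop(297,297)])
cv2.imwrite('pics/c0.png',cv2.resize(np.vstack([M,M2]),(600,600)))
```

```text
(no output)
```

View pics/c0.png

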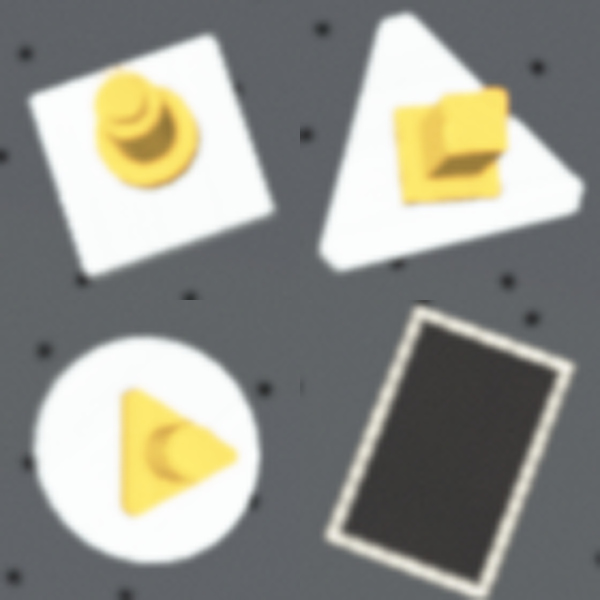

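The crop confirms three brass masters: round on the square stand, square on the triangle, triangle on the round. I'll turn the crop pixels into positions.

Run:
```python
from h import *
k=70/300
def P(q,pts,z):
    ox,oy,u,v={'a':(0,0,231,218),'b':(300,0,405,254),'c':(0,300,465,338),'d':(300,300,297,297)}[q]
    uv=[((x-ox+.5)*k+u-35-.5,(y-oy+.5)*k+v-35-.5) for x,y in pts]
    return back('top',uv,z)[:,:2]
def rep(n,p):
    d=np.diff(np.r_[p,p[:1]],axis=0); print(n,'ctr',p.mean(0).round(4),'edges mm',(np.hypot(*d.T)*1e3).round(0),'ang',np.degrees(np.arctan2(d[:,1],d[:,0])).round(0))
rep('standSq',P('a',[(30,98),(212,35),(274,211),(88,277)],.012))
rep('standTri',P('b',[(395,17),(580,200),(328,260)],.012))
rep('standRd',P('c',[(34,450),(147,337),(261,450),(147,563)],.012))
rep('mat',P('d',[(417,308),(573,367),(486,597),(328,538)],.004))
rep('rd foot',P('a',[(148,136)],.026));rep('rd top',P('a',[(125,98)],.084))
rep('sq foot',P('b',[(395,107),(499,195)],.026));rep('sq foot e',P('b',[(395,107),(403,203),(499,195)],.026));rep('sq top',P('b',[(448,98),(507,88),(503,143),(443,152)],.092))
rep('tri foot',P('c',[(130,390),(130,515),(238,457)],.026));rep('tri top',P('c',[(182,453)],.064))
for n,uv in dict(vblock=(316,230),yoke=(388,322),jar=(219,300),clamp=(505,256)).items(): print(n,back('top',[uv],.03).round(3))
# scene check
from scipy import ndimage
s=robot.observe()
from scipy.spatial.transform import Rotation as R
print(R.from_euler('xyz',s['tool_rot']).as_matrix().round(3))
```

```text
standSq ctr [0.6092 0.2284] edges mm [88. 88. 88. 89.] ang [ -60. -150.  120.   30.]
standTri ctr [ 0.5958 -0.1082] edges mm [116. 117. 116.] ang [-126.  113.   -6.]
standRd ctr [ 0.4624 -0.2479] edges mm [72. 69. 71. 68.] ang [ -37. -126.  142.   54.]
mat ctr [0.4832 0.0741] edges mm [ 75. 109.  74. 110.] ang [-101.  169.   80.  -10.]
rd foot ctr [0.6142 0.2285] edges mm [0.] ang [0.]
rd top ctr [0.6152 0.2289] edges mm [0.] ang [0.]
sq foot ctr [ 0.597  -0.1111] edges mm [60. 60.] ang [-121.   59.]
sq foot e ctr [ 0.5882 -0.1059] edges mm [43. 43. 60.] ang [-167.  -75.   59.]
sq top ctr [ 0.5977 -0.1115] edges mm [25. 23. 25. 23.] ang [ -70. -176.  109.    3.]
tri foot ctr [ 0.461  -0.2522] edges mm [53. 54. 54.] ang [-173.  -53.   68.]
tri top ctr [ 0.4598 -0.2476] edges mm [0.] ang [0.]
vblock [[0.612 0.06  0.03 ]]
yoke [[ 0.465 -0.1    0.03 ]]
jar [[0.449 0.214 0.03 ]]
clamp [[ 0.626 -0.302  0.03 ]]
[[ 0.912 -0.001  0.409]
 [-0.409 -0.001  0.912]
 [-0.    -1.    -0.001]]
```

Call:
apply_moves --pt "0.06 0 -0.008 0 -5 0 -1" --pt "0.12 0 -0.016 0 -10 0 -1" --pt "0.18 0 -0.025 0 -15 0 -1" --pt "0.24 0 -0.033 0 -20 0 -1" --pt "0.3 0 -0.041 0 -24.2 0 -1" --squeeze 25

```text
time: 0.72
tool_pos: [0.4732, 0.3175, 0.2375]
tool_rot: [-1.571, 0.0, 0.003]
contact_force: [0.3, 0.1, 0.4]
opening: 0.0922
```

Call:
apply_moves --pt "0.047 0 -0.029 0 0 0 -1" --pt "0.094 0 -0.059 0 0 0 -1" --pt "0.142 0.02 -0.089 0 0 0 -1" --pt "0.142 0.07 -0.089 0 0 0 -1" --pt "0.142 0.107 -0.089 0 0 0 -1"

```text
time: 1.35
tool_pos: [0.6136, 0.2287, 0.1277]
tool_rot: [-1.571, 0.003, -0.001]
contact_force: [-0.1, -0.0, 1.1]
opening: 0.0915
```

Run:
```python
from h import *
o=robot.observe();print(o['tool_pos'],o['tool_rot'])
a=shot('scene','s1.png')
cv2.imwrite('pics/s1c.png',cv2.resize(a[140:290,310:510],(800,600),interpolation=cv2.INTER_CUBIC))
```

```text
[0.61355083 0.2287365  0.12772947] [-1.57134142e+00  2.92911221e-03 -1.09745619e-03]
```

View pics/s1c.png

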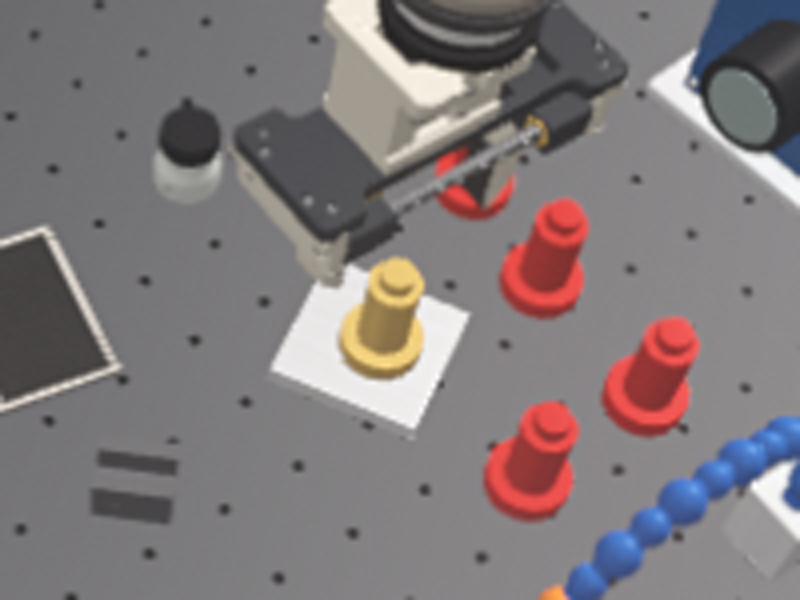

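The scene view shows the open jaws straddling the brass round master at about (390,300) in the crop. The red look-alikes and the jar are clear of the fingers. Next I descend with the jaws narrowed a little.

Call:
apply_moves --pt "0.001 0.02 0 0 0 0 -0.5" --pt "0.001 0.04 0 0 0 0 -0.5" --pt "0.001 0.06 0 0 0 0 -0.5" --pt "0.001 0.072 0 0 0 0 -0.5" --pt "0.001 0.078 0 0 0 0 -0.5"

```text
time: 2.02
tool_pos: [0.6149, 0.2299, 0.0525]
tool_rot: [-1.571, 0.0, 0.001]
contact_force: [0.3, -0.1, 0.8]
opening: 0.0689
```

Call:
apply_moves --pt "0 0 0 0 0 0 1" --pt "0 0 0 0 0 0 1" --pt "0 0 0 0 0 0 1" --pt "0 0 0 0 0 0 1" --pt "0 0 0 0 0 0 1"

```text
time: 2.65
tool_pos: [0.615, 0.2301, 0.0531]
tool_rot: [-1.57, -0.001, 0.001]
contact_force: [-0.1, 1.3, 1.8]
opening: 0.0296
```

Call:
apply_moves --pt "0 -0.01 0 0 0 0 1" --pt "0 -0.03 0 0 0 0 1" --pt "0 -0.06 0 0 0 0 1" --pt "0 -0.07 0 0 0 0 1" --pt "0 -0.07 0 0 0 0 1"

```text
time: 3.28
tool_pos: [0.615, 0.2299, 0.1231]
tool_rot: [-1.571, -0.001, 0.001]
contact_force: [-0.4, -0.5, -2.9]
opening: 0.0292
```

Call:
apply_moves --pt "-0.026 0 -0.031 0 0 0 1" --pt "-0.06 0 -0.07 0 0 0 1" --pt "-0.095 0 -0.112 0 0 0 1" --pt "-0.12 0 -0.14 0 0 0 1" --pt "-0.132 0 -0.155 0 0 0 1"

```text
time: 3.9
tool_pos: [0.4806, 0.0735, 0.1216]
tool_rot: [-1.571, 0.003, -0.001]
contact_force: [1.0, -0.2, -3.8]
opening: 0.0297
```

Call:
apply_moves --pt "0 0 0 0 0 0 1" --pt "0 0.03 0 0 0 0 1" --pt "0 0.05 0 0 0 0 1" --pt "0 0.065 0 0 0 0 1" --pt "0 0.07 0 0 0 0 1"

```text
time: 4.53
tool_pos: [0.4828, 0.0752, 0.0516]
tool_rot: [-1.571, 0.002, 0.001]
contact_force: [-1.1, -1.2, -2.6]
opening: 0.0293
```

Call:
apply_moves --pt "0 0.003 0 0 0 0 1" --pt "0 0.005 0 0 0 0 1" --pt "0 0.007 0 0 0 0 1" --pt "0 0.008 0 0 0 0 1" --pt "0 0.008 0 0 0 0 1"

```text
time: 5.15
tool_pos: [0.4832, 0.0748, 0.045]
tool_rot: [-1.571, -0.001, 0.0]
contact_force: [-0.8, 0.7, -0.7]
opening: 0.0293
```

Call:
apply_moves --pt "0 0.001 0 0 0 0 1" --pt "0 0.001 0 0 0 0 1" --pt "0 0.001 0 0 0 0 0" --pt "0 0.001 0 0 0 0 -0.5" --pt "0 0.001 0 0 0 0 -0.5"

```text
time: 5.78
tool_pos: [0.4831, 0.0748, 0.0437]
tool_rot: [-1.571, -0.0, 0.001]
contact_force: [-0.1, 0.0, -0.1]
opening: 0.0554
```

Call:
apply_moves --pt "0 0 0 0 0 0 -0.5" --pt "0 0 0 0 0 0 -0.5" --pt "0 -0.03 0 0 0 0 -0.5" --pt "0 -0.06 0 0 0 0 -0.5" --pt "0 -0.11 0 0 0 0 -0.5"

```text
time: 6.4
tool_pos: [0.482, 0.0748, 0.1537]
tool_rot: [-1.571, 0.003, 0.001]
contact_force: [1.0, 0.7, -0.9]
opening: 0.0688
```

Call:
apply_moves --pt "0.025 0 -0.04 0 -3 0 -0.5" --pt "0.055 0 -0.09 0 -6 0 -0.5" --pt "0.085 0 -0.138 0 -9 0 -0.5" --pt "0.105 0 -0.171 0 -13 0 -0.5" --pt "0.114 0 -0.186 0 -13 0 -0.5"

```text
time: 7.02
tool_pos: [0.5976, -0.1129, 0.1532]
tool_rot: [-1.571, 0.0, 0.225]
contact_force: [-0.4, 0.3, -0.8]
opening: 0.0687
```

Run:
```python
from h import *
o=robot.observe();print(o['tool_pos'],o['tool_rot'])
a=shot('scene','s2.png');b=shot('top','t2.png')
A=cv2.resize(a[150:300,220:370],(400,400),interpolation=cv2.INTER_CUBIC)
B=cv2.resize(a[235:325,220:310],(400,400),interpolation=cv2.INTER_CUBIC)
cv2.imwrite('pics/c2.png',np.hstack([A,B]))
```

```text
[ 0.59755473 -0.11287169  0.15321989] [-1.57054954e+00  2.63367915e-04  2.24946104e-01]
```

View pics/c2.png

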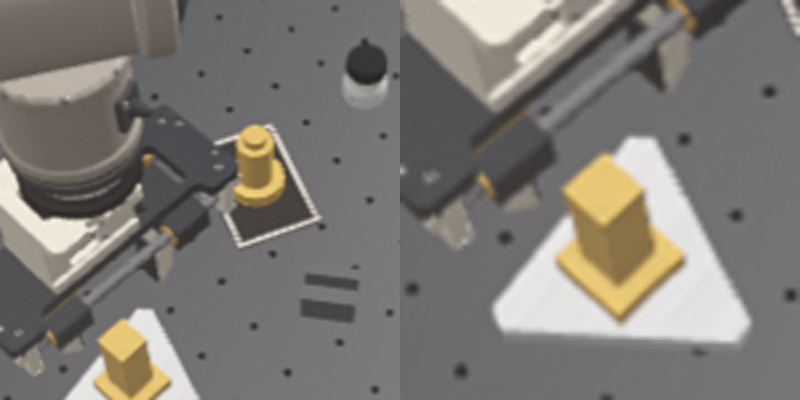

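The round master stands upright and free on the mat. The jaws line up with the square's faces, so I descend and grip.

Call:
apply_moves --pt "0 0.03 0 0 0 0 -0.5" --pt "0 0.06 0 0 0 0 -0.5" --pt "0 0.085 0 0 0 0 -0.5" --pt "0 0.098 0 0 0 0 -0.5" --pt "0 0.102 0 0 0 0 -0.5"

```text
time: 7.75
tool_pos: [0.5967, -0.1101, 0.0514]
tool_rot: [-1.57, 0.001, 0.228]
contact_force: [0.4, 0.2, 1.1]
opening: 0.0688
```

Call:
apply_moves --pt "0 0 0 0 0 0 1" --pt "0 0 0 0 0 0 1" --pt "0 0 0 0 0 0 1" --pt "0 0 0 0 0 0 1" --pt "0 0 0 0 0 0 1"

```text
time: 8.38
tool_pos: [0.5972, -0.1113, 0.0519]
tool_rot: [-1.571, -0.0, 0.227]
contact_force: [-0.3, -0.6, 1.5]
opening: 0.0258
```

Call:
apply_moves --pt "0 -0.01 0 0 0 0 1" --pt "0 -0.03 0 0 0 0 1" --pt "0 -0.07 0 0 0 0 1" --pt "0 -0.1 0 0 6 0 1" --pt "0 -0.1 0 0 12.9 0 1"

```text
time: 9.0
tool_pos: [0.5985, -0.1115, 0.1552]
tool_rot: [-1.572, -0.005, -0.001]
contact_force: [-0.1, 0.1, -3.3]
opening: 0.0259
```

Call:
apply_moves --pt "0 0 0.03 0 0 0 1" --pt "0.003 0 0.075 0 0 0 1" --pt "0.005 0 0.125 0 0 0 1" --pt "0.007 0 0.175 0 0 0 1" --pt "0.009 0 0.22 0 0 0 1"

```text
time: 9.62
tool_pos: [0.6053, 0.1107, 0.1521]
tool_rot: [-1.571, 0.0, 0.003]
contact_force: [0.4, -1.1, -2.9]
opening: 0.026
```

Call:
apply_moves --pt "0.001 0 0.05 0 0 0 1" --pt "0.002 0 0.09 0 0 0 1" --pt "0.002 0 0.11 0 0 0 1" --pt "0.002 0 0.12 0 0 0 1" --pt "0.002 0 0.12 0 0 0 1"

```text
time: 10.25
tool_pos: [0.6073, 0.2284, 0.1517]
tool_rot: [-1.571, 0.0, 0.002]
contact_force: [-0.6, -0.4, -2.8]
opening: 0.0255
```

Call:
apply_moves --pt "0 0 0 0 0 0 1" --pt "0 0.04 0 0 0 0 1" --pt "0 0.07 0 0 0 0 1" --pt "0 0.09 0 0 0 0 1" --pt "0 0.095 0 0 0 0 1"

```text
time: 10.88
tool_pos: [0.6067, 0.2275, 0.0553]
tool_rot: [-1.572, 0.003, 0.001]
contact_force: [0.5, 0.0, -2.0]
opening: 0.0257
```

Call:
apply_moves --pt "0.001 0.002 0 0 0 0 1" --pt "0.002 0.003 0 0 0 0 1" --pt "0.002 0.004 0 0 0 0 1" --pt "0.002 0.005 0 0 0 0 1" --pt "0.002 0.005 0 0 0 0 1"

```text
time: 11.5
tool_pos: [0.6094, 0.229, 0.0519]
tool_rot: [-1.571, -0.0, 0.002]
contact_force: [0.4, -0.9, -2.0]
opening: 0.0256
```

Call:
apply_moves --pt "0 0.001 0 0 0 0 1" --pt "0 0.001 0 0 0 0 1" --pt "0 0.001 0 0 0 0 1" --pt "0 0.001 0 0 0 0 1" --pt "0 0.001 0 0 0 0 1"

```text
time: 12.12
tool_pos: [0.6094, 0.229, 0.0519]
tool_rot: [-1.571, -0.001, 0.002]
contact_force: [-2.9, -0.4, 6.0]
opening: 0.0262
```

Touching (+6 N), so I release and rise.

Call:
apply_moves --pt "0 0 0 0 0 0 0" --pt "0 0 0 0 0 0 -0.5" --pt "0 0 0 0 0 0 -0.5" --pt "0 0 0 0 0 0 -0.5" --pt "0 0 0 0 0 0 -0.5"

```text
time: 12.75
tool_pos: [0.6093, 0.2289, 0.0507]
tool_rot: [-1.571, 0.0, 0.002]
contact_force: [0.3, 0.7, -0.9]
opening: 0.0682
```

Call:
apply_moves --pt "0 -0.02 0 0 0 0 -0.5" --pt "0 -0.05 0 0 0 0 -0.5" --pt "0 -0.09 0 0 0 0 -0.5" --pt "0 -0.12 -0.03 0 0 0 -0.5" --pt "-0.02 -0.12 -0.07 0 0 0 -0.5"

```text
time: 13.38
tool_pos: [0.5914, 0.1588, 0.1735]
tool_rot: [-1.57, -0.007, 0.004]
contact_force: [-0.6, -1.1, 0.0]
opening: 0.069
```

Call:
apply_moves --pt "-0.015 0 -0.05 0 0 0 -0.5" --pt "-0.033 0 -0.105 0 0 0 -0.5" --pt "-0.051 0 -0.16 0 0 0 -0.5" --pt "-0.068 0 -0.215 0 0 0 -0.5" --pt "-0.085 0 -0.27 0 0 0 -0.5"

```text
time: 14.0
tool_pos: [0.5044, -0.113, 0.171]
tool_rot: [-1.571, -0.001, 0.002]
contact_force: [1.0, -0.2, -0.9]
opening: 0.0689
```

Call:
apply_moves --pt "-0.015 0 -0.05 0 0 0 -0.5" --pt "-0.032 0 -0.1 0 0 0 -0.5" --pt "-0.044 0 -0.137 0 0 0 -0.5" --pt "-0.044 0.04 -0.137 0 0 0 -0.5" --pt "-0.044 0.07 -0.137 0 0 0 -0.5"

```text
time: 14.62
tool_pos: [0.4609, -0.2491, 0.0997]
tool_rot: [-1.571, -0.0, 0.001]
contact_force: [0.2, -0.8, 0.1]
opening: 0.0686
```

Run:
```python
from h import *
a=shot('scene','s3.png');b=shot('top','t3.png')
A=cv2.resize(a[220:320,120:220],(400,400),interpolation=cv2.INTER_CUBIC)
B=cv2.resize(b[170:320,195:345],(400,400),interpolation=cv2.INTER_CUBIC)
cv2.imwrite('pics/c3.png',np.hstack([A,B]))
```

```text
(no output)
```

View pics/c3.png

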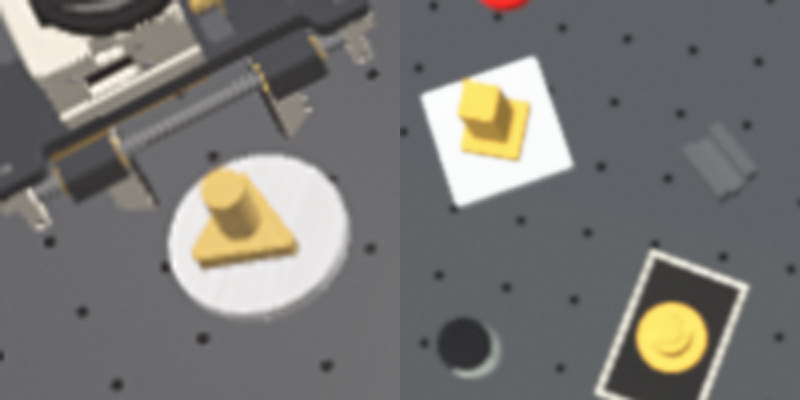

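The square master is upright near the middle of its stand, and the round one is centred on the mat. The jaws are over the triangle, so I descend.

Call:
apply_moves --pt "-0.001 0.02 0 0 0 0 -0.5" --pt "-0.001 0.035 0 0 0 0 -0.5" --pt "-0.001 0.047 0 0 0 0 -0.5" --pt "-0.001 0.053 0 0 0 0 -0.5" --pt "-0.001 0.056 0 0 0 0 -0.5"

```text
time: 15.35
tool_pos: [0.4605, -0.2485, 0.0446]
tool_rot: [-1.571, -0.0, 0.002]
contact_force: [-0.2, 0.5, -0.3]
opening: 0.0688
```

Call:
apply_moves --pt "0 0 0 0 0 0 1" --pt "0 0 0 0 0 0 1" --pt "0 0 0 0 0 0 1" --pt "0 0 0 0 0 0 1" --pt "0 0 0 0 0 0 1"

```text
time: 15.98
tool_pos: [0.4606, -0.2488, 0.0449]
tool_rot: [-1.571, -0.001, 0.002]
contact_force: [-0.1, 0.9, -1.9]
opening: 0.0238
```

Call:
apply_moves --pt "0 -0.01 0 0 0 0 1" --pt "0 -0.03 0 0 0 0 1" --pt "0 -0.07 0 0 0 0 1" --pt "0 -0.08 0 0 0 0 1" --pt "0 -0.08 0 0 0 0 1"

```text
time: 16.6
tool_pos: [0.4604, -0.2484, 0.1249]
tool_rot: [-1.571, -0.001, 0.002]
contact_force: [0.9, 1.0, -2.3]
opening: 0.0234
```

Call:
apply_moves --pt "0.025 0 0.026 0 0 0 1" --pt "0.06 0 0.062 0 0 0 1" --pt "0.095 0 0.098 0 0 0 1" --pt "0.122 0 0.126 0 0 0 1" --pt "0.1355 0 0.1395 0 0 0 1"

```text
time: 17.23
tool_pos: [0.5957, -0.1067, 0.1226]
tool_rot: [-1.57, 0.003, 0.004]
contact_force: [0.2, -0.3, -3.1]
opening: 0.0235
```

Call:
apply_moves --pt "0 0 0 0 0 0 1" --pt "0 0.03 0 0 0 0 1" --pt "0 0.055 0 0 0 0 1" --pt "0 0.07 0 0 0 0 1" --pt "0 0.076 0 0 0 0 1"

```text
time: 17.85
tool_pos: [0.5948, -0.1093, 0.0478]
tool_rot: [-1.57, 0.002, 0.001]
contact_force: [-0.4, -0.3, -2.0]
opening: 0.0234
```

Call:
apply_moves --pt "0 0.001 0 0 0 0 1" --pt "0 0.002 0 0 0 0 1" --pt "0 0.003 0 0 0 0 1" --pt "0 0.004 0 0 0 0 1" --pt "0 0.004 0 0 0 0 1"

```text
time: 18.48
tool_pos: [0.5958, -0.1086, 0.0449]
tool_rot: [-1.571, -0.001, 0.002]
contact_force: [-0.2, -0.3, -1.3]
opening: 0.0234
```

Call:
apply_moves --pt "0 0.001 0 0 0 0 1" --pt "0 0.001 0 0 0 0 1" --pt "0 0.001 0 0 0 0 0" --pt "0 0.001 0 0 0 0 -0.5" --pt "0 0.001 0 0 0 0 -0.5"

```text
time: 19.1
tool_pos: [0.5957, -0.1086, 0.0437]
tool_rot: [-1.571, -0.0, 0.002]
contact_force: [0.4, 0.1, -0.3]
opening: 0.0487
```

Call:
apply_moves --pt "0 0 0 0 0 0 -0.5" --pt "0 0 0 0 0 0 -0.5" --pt "0 -0.03 0 0 0 0 -0.5" --pt "0 -0.07 0 0 0 0 -0.5" --pt "0 -0.11 0 0 0 0 -0.5"

```text
time: 19.73
tool_pos: [0.5954, -0.1086, 0.1547]
tool_rot: [-1.571, 0.0, 0.002]
contact_force: [0.6, 0.5, 0.4]
opening: 0.0691
```

Call:
apply_moves --pt "-0.025 0 0.04 0 0 0 -0.5" --pt "-0.055 0 0.09 0 0 0 -0.5" --pt "-0.085 0 0.138 0 0 0 -0.5" --pt "-0.105 0 0.171 0 0 0 -0.5" --pt "-0.1125 0 0.1835 0 0 0 -0.5"

```text
time: 20.35
tool_pos: [0.4816, 0.0761, 0.154]
tool_rot: [-1.571, -0.0, 0.004]
contact_force: [0.7, -0.6, 0.0]
opening: 0.0689
```

Call:
apply_moves --pt "0 0 0 0 0 0 -0.5" --pt "0 0.04 0 0 0 0 -0.5" --pt "0 0.08 0 0 0 0 -0.5" --pt "0 0.1 0 0 0 0 -0.5" --pt "0 0.108 0 0 0 0 -0.5"

```text
time: 20.98
tool_pos: [0.483, 0.0734, 0.0444]
tool_rot: [-1.571, 0.002, 0.001]
contact_force: [-0.5, -0.3, 0.8]
opening: 0.0688
```

Call:
apply_moves --pt "0 0 0 0 0 0 1" --pt "0 0 0 0 0 0 1" --pt "0 0 0 0 0 0 1" --pt "0 0 0 0 0 0 1" --pt "0 0 0 0 0 0 1"

```text
time: 21.6
tool_pos: [0.4829, 0.0747, 0.0461]
tool_rot: [-1.571, -0.001, 0.002]
contact_force: [0.0, 0.5, 2.7]
opening: 0.0295
```

Call:
apply_moves --pt "0 -0.01 0 0 0 0 1" --pt "0 -0.03 0 0 0 0 1" --pt "0 -0.06 0 0 0 0 1" --pt "0 -0.09 0 0 0 0 1" --pt "0 -0.1 0 0 0 0 1"

```text
time: 22.22
tool_pos: [0.4833, 0.0746, 0.1475]
tool_rot: [-1.571, -0.003, 0.002]
contact_force: [1.0, -0.6, -3.2]
opening: 0.0292
```

Call:
apply_moves --pt "-0.002 0 -0.03 0 0 0 1" --pt "-0.005 0 -0.075 0 0 0 1" --pt "-0.008 0 -0.125 0 0 0 1" --pt "-0.011 0 -0.175 0 0 0 1" --pt "-0.014 0 -0.225 0 0 0 1"

```text
time: 22.85
tool_pos: [0.4684, -0.1517, 0.1449]
tool_rot: [-1.57, 0.001, 0.002]
contact_force: [0.0, -0.3, -3.7]
opening: 0.0293
```

Call:
apply_moves --pt "-0.003 0 -0.045 0 0 0 1" --pt "-0.005 0 -0.08 0 0 0 1" --pt "-0.0065 0 -0.0975 0 0 0 1" --pt "-0.0065 0 -0.0975 0 0 0 1" --pt "-0.0065 0 -0.0975 0 0 0 1"

```text
time: 23.48
tool_pos: [0.4628, -0.2466, 0.1454]
tool_rot: [-1.57, 0.001, 0.003]
contact_force: [0.8, 0.4, -2.4]
opening: 0.0296
```

Call:
apply_moves --pt "0 0.02 0 0 0 0 1" --pt "0 0.05 0 0 0 0 1" --pt "0 0.075 0 0 0 0 1" --pt "0 0.085 0 0 0 0 1" --pt "0 0.088 0 0 0 0 1"

```text
time: 24.1
tool_pos: [0.4631, -0.2472, 0.0576]
tool_rot: [-1.57, 0.0, 0.003]
contact_force: [0.7, -0.0, -2.8]
opening: 0.0298
```

Call:
apply_moves --pt "0 0.001 0 0 0 0 1" --pt "0 0.002 0 0 0 0 1" --pt "0 0.003 0 0 0 0 1" --pt "0 0.004 0 0 0 0 1" --pt "0 0.004 0 0 0 0 1"

```text
time: 24.72
tool_pos: [0.463, -0.2481, 0.0541]
tool_rot: [-1.571, -0.0, 0.002]
contact_force: [-0.9, 0.9, 2.7]
opening: 0.0294
```

Contact (+2.7 N), so I release, rise and clear the cameras.

Call:
apply_moves --pt "0 0 0 0 0 0 0" --pt "0 0 0 0 0 0 -0.5" --pt "0 0 0 0 0 0 -0.5" --pt "0 0 0 0 0 0 -0.5" --pt "0 0 0 0 0 0 -0.5"

```text
time: 25.35
tool_pos: [0.4629, -0.248, 0.0537]
tool_rot: [-1.571, -0.0, 0.002]
contact_force: [-0.8, -0.4, 0.1]
opening: 0.0682
```

Call:
apply_moves --pt "0 -0.03 0 0 0 0 -0.5" --pt "0 -0.07 0 0 0 0 -0.5" --pt "0 -0.12 0 0 0 0 -0.5" --pt "0 -0.15 0.04 0 0 0 -0.5" --pt "0 -0.16 0.1 0 0 0 -0.5"

```text
time: 25.98
tool_pos: [0.4635, -0.1483, 0.2157]
tool_rot: [-1.573, -0.004, -0.0]
contact_force: [0.0, 1.0, -0.9]
opening: 0.0685
```

Call:
apply_moves --pt "-0.01 0 0.06 0 0 0 -0.5" --pt "-0.02 0 0.12 0 0 0 -0.5" --pt "-0.02 0 0.18 0 0 0 -0.5" --pt "-0.02 0 0.22 0 0 0 -0.5" --pt "-0.02 0 0.22 0 0 0 -0.5"

```text
time: 26.6
tool_pos: [0.4418, 0.0742, 0.2138]
tool_rot: [-1.57, -0.0, 0.007]
contact_force: [-0.0, 0.0, 0.0]
opening: 0.0689
```

Run:
```python
from h import *
print(robot.observe()['tool_pos'])
a=shot('scene','s4.png');b=shot('top','t4.png')
def crop(im,u,v,s=35): return cv2.resize(im[v-s:v+s,u-s:u+s],(300,300),interpolation=cv2.INTER_CUBIC)
cv2.imwrite('pics/c4.png',np.vstack([np.hstack([crop(b,231,218),crop(b,405,254)]),np.hstack([crop(b,465,338),cv2.resize(a[150:320,130:460],(300,155))[:0].reshape(0,300,3) if 0 else crop(a,185,275)])]))
```

```text
[0.44177613 0.0742078  0.2138166 ]
```

View pics/c4.png

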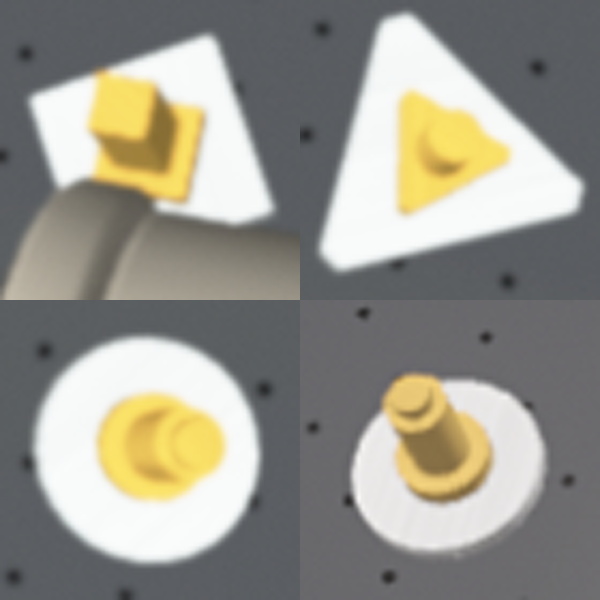

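View pics/t4.png

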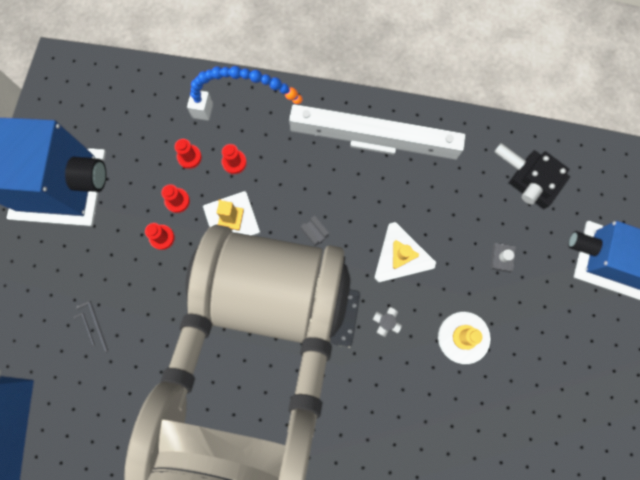

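Run:
```python
from h import *
k=70/300
def P(o,pts,z):
    ox,oy,u,v=o
    return back('top',[((x-ox+.5)*k+u-35.5,(y-oy+.5)*k+v-35.5) for x,y in pts],z)[:,:2].mean(0)
a,b,c=(0,0,231,218),(300,0,405,254),(0,300,465,338)
S=dict(sq=(.6092,.2284),tri=(.5958,-.1082),rd=(.4624,-.2479))
for n,p in [('sq',P(a,[(100,75),(158,87),(148,138),(90,128)],.092)),('tri',P(b,[(406,90),(402,214),(511,155)],.026)),('tri',P(b,[(451,139)],.064)),('rd',P(c,[(151,447)],.026)),('rd',P(c,[(197,446)],.084))]:
    print(n,p.round(4),'off mm',((p-S[n])*1e3).round(1))
print(robot.observe()['contact_force']); robot.hand_in()
```

```text
sq [0.6094 0.2266] off mm [ 0.2 -1.8]
tri [ 0.5956 -0.1081] off mm [-0.2  0.1]
tri [ 0.5943 -0.1067] off mm [-1.5  1.5]
rd [ 0.4627 -0.2453] off mm [0.3 2.6]
rd [ 0.4622 -0.2473] off mm [-0.2  0.6]
[ 0.02151061 -0.38042523 -0.32138797]
the job is handed in; nothing more can be done
```

All three masters are on their matching stands, and I handed the job in at about 27 s of the 106 s allowed. I parked the round master on the mat, moved the square and then the triangle to their stands, and then moved the round to its own.

- **Placing:** in the last camera check all three stand upright and released, within about 3 mm of their stands' centres (the limit is 13 mm). The two readings for the triangle and for the round differed by about 2 mm each. The square had one reading, because the arm hid part of its stand.
- **Bystanders:** the yoke and slotted block look unmoved in the last picture. The arm hid the jar there, but it was in place when last seen and the later moves kept well away from it.
- **Force:** the gripper was open and clear of everything at hand-in, with under 1 N on the tool. The highest reading on the way was about 7 N, while the square was being set down. Nothing failed.

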